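# Open the fixture and present the cast lever level above it

## Task

On the blue bench fixture, first turn the black locking knob until the tip of its white pointer stands right at the yellow index mark (the open position). Then pick up the green cast lever by its balance point and hold it level about 50 mm above the fixture's brass spigot, with its big boss centred over the spigot and its small eye centred over the saddle, never letting the lever touch the fixture. Finish while still holding it there, motionless, with the pointer still at the mark, and do not disturb the knife, the can or the wood offcut.

Things in the scene. Friction and masses are not known exactly. Their poses are not given: they have to be found in the camera images.
- fixture: Blue bench fixture, fixed. Origin: centre of its bed's underside; z up. Bed 260 (x) x 70 (y) x 20 mm high; an ear, 124 mm (x), on the -y side out to y = -145 mm carries ring and knob (axis at x 0, y -80). At x = -92.5 the spigot: seat 52 mm wide, top at 35 mm, brass pin 15 mm thick up to 55 mm. At x = +92.5 the saddle: block 40 x 50 mm, top at 35 mm, a thin cheek on each y side up to 47 mm.
- spigot_top (a point): Centre of the top of the brass pin, 55 mm above the bench; fixture axes.
- saddle_top (a point): Centre of the saddle's resting face, 35 mm above the bench, 185 mm along the fixture's +x from the spigot; fixture axes.
- knob (a joint): Angle of the locking knob (rad), growing anticlockwise seen from above; at 0 the pointer points along the fixture's +x. It turns from -1.2 to 2.2 rad with light friction (about 0.05 N m) and stays where it is left.
- knob_grip (a point): On the knob's upright axis, 55 mm above the bench, where to pinch the knob's grip: a black bar 54 mm long, 13 mm wide, from 31 to 62 mm above the bench. The x axis lies along the bar and towards the pointer, z is up.
- pointer_tip (a point): Outer end of the knob's white pointer (7 mm wide, 27 to 31 mm above the bench), 40 mm from the knob's axis, in line with the bar.
- mark (a point): Middle of the inner edge of the yellow index mark, 41 mm from the knob's axis: where the pointer's tip belongs. The mark is a block 12 x 12 mm, top 32 mm above the bench, on a fixed dark ring of 108 mm diameter about the knob's axis. Its angle differs each time: 0.55 to 1.1 rad anticlockwise (from above) of the fixture's +x; the knob starts clockwise of it.
- lever: Green cast lever, loose, 0.3 to 0.55 kg, flat on the bench. Origin: under its balance point, level with its underside; x runs from boss to eye, z up. Big boss at x = -60 mm (52 mm wide, 33 mm high, 19 mm bore), small eye at x = +125 mm (32 mm wide, 30 mm high, 14 mm bore), with bare metal top faces; between them a straight bar 18 mm wide (y), from 10 to 30 mm above the underside.
- lever_balance (a point): The balance point, in the bar's mid-width, 20 mm above the lever's underside, 60 mm from the boss axis towards the eye; lever axes. Pinch the bar across its 18 mm width here.
- lever_boss (a point): Centre of the boss's underside; lever axes.
- lever_eye (a point): Centre of the eye's underside, 185 mm from the boss's; lever axes.
- knife: Bystander: knife, 195 mm long, round wooden handle 22 mm in diameter, lying crosswise on the bench beyond the work. Origin under the joint of handle and blade.
- oilcan: Bystander: can with a red label, 56 mm in diameter, 80 mm high, upright on the bench's left side. Origin at the centre of its underside.
- scrap: Bystander: wood offcut 45 x 70 x 30 mm, on the bench close to the robot. Origin at the centre of its underside.
Things that resemble listed ones, but are neither listed nor needed, are in the scene too. What is shaped like the lever but orange, purple or red is not meant.

How it is judged:
By the outcome, as a careful person would: the job done as asked, in the order asked, and still so for the second after the job is handed in, while the arm keeps its last pose, push and grip.
It also fails if it takes over 64 s, if anything falls off the work surface, if the arm or the gripper's body presses on something with over 40 N, if the wrist force passes 120 N, or if a joint passes its speed limit or range.

## Robot

A 6-joint arm with a two-finger parallel gripper is mounted at the origin on the work surface. World frame = base frame: x ahead of the robot, y to its left, z up, the work surface at z = 0. Lengths are in mm, angles in rad, forces in N, time in s.
With the tool pointing down it reaches from about 300 to 775 mm from the base axis. Payload 14.6 kg.
Tool frame: the origin (TCP) lies midway between the tips of the shut fingers; the grasp point (between the pads) lies 19 mm behind it; z points along the fingers, y is the line along which they close (so a half turn about z gives the same grasp; the last joint's range is limited). The gripper opens to 94 mm and grips with 3 to 60 N. Pads are 16 mm wide; open, the fingers measure 119 mm over their backs; the gripper's body (75 mm by 177 mm) begins 78 mm behind the grasp point.
Start: joints at [-1.28, 0.3, 1.521, -0, 1.321, -0.067], TCP at [192.61, -515.161, 205.446] pointing down, gripper open.
Joint ranges: [-3.03, 3.03], [-0.79, 2.21], [0.23, 2.52], [-1.04, 4.18], [0, 3.07], [-2.55, 2.55]. Speed limits (rad/s): [2.22, 2.22, 2.57, 3.14, 3.14, 3.14].

## Interface

Orientations are given as [roll, pitch, yaw] about the fixed x, y, z axes, in that order (R = Rz(yaw) Ry(pitch) Rx(roll)).
In Python, from cell import manip gives the robot as it stands.
- The arm moves only by the shell command python3 -m creep 'ROWS' [OPENING] [FORCE]. ROWS is text: rows parted by semicolons, each of 6 numbers parted by spaces: the shift along the tool's x, y, z normalised to -1 to 1, where 1 is 4 cm, then the turn, a rotation vector about the tool's x, y, z normalised to -1 to 1, where 1 is pi rad. In form: dx dy dz ax ay az; .... A call has 1 to 20 rows; each row shifts and turns the commanded pose from where the row before left it, along the tool's axes as they then stand; what a row does not reach is not made up. A row lasts 1/8 s, in which the tool goes at most 62.5 mm and 10.7 degrees, less where a joint would pass 70% of its speed; a pose out of reach is approached as far as the arm can. A call with a number of a shift or a turn outside -1 to 1 is refused whole. A call with a gripper value outside its range is refused whole. OPENING is the closure, from 0 (fully open) to 1 (shut), set as the call begins (- or left out, the last holds). The fingers move at their own pace and stop on an object; FORCE is the grip in N (left out, the last holds). Time passes only in rows, so rows that do not move let the fingers close. It gives the time, the measured TCP pose, the force, the opening and the grip force at its end, in the units of the state.
- manip.read_state(): the state, without advancing time (a new reading comes with each control period).
- manip.camera(name): name is "scene" or "top"; returns a dict with "color" (480x640x3 uint8, red, green, blue), "range_z" (480x640 float32, mm along the optical axis (not along the pixel's ray), 0 where there is no reading), "camera_matrix" (3x3 intrinsics, pixels), "T" (4x4, takes a point from camera to world coordinates). Camera axes: x right, y down, z forward; pixel columns grow to the right and rows downward; lengths in mm; the calibration is good to about 2 mm. A picture is of the moment at which its call begins.
- manip.sign_off(): hands the job in; it is judged then, once.
The state is a dict: "clock": time; "joints": joint angles; "qd": joint speeds; "effort": joint torques, N m; "eef_pos": TCP position; "eef_rot": TCP orientation; "wrist_force": force on the tool from outside, world axes, zero at the start; "moment": the same for the moment, N m; "finger_gap": finger opening in mm; "finger_force": force on a finger pad.
Only numpy, scipy, OpenCV 4.12 (cv2) and the standard library are available. Lean on these libraries where they do the work, as an engineer would, in place of code of your own. Each camera call takes 0.05 s, during which the arm holds its last target. There are 200 camera calls.

## Working session

There is one attempt and no reset: what is moved stays moved. The work goes in short steps, Python scripts to look and compute and a shell command to move; the robot and the scene stay as the last step left them, time stands still between calls to the robot, and variables do not carry over. Pictures are saved under pics/ and viewed, at most 10 in all, crops included, and the job is handed in when it is done.

```bash
ls; mkdir -p pics; python3 - <<'E'
from cell import manip
import cv2,numpy as np
for n in("scene","top"):
    c=manip.camera(n); np.savez(n+"0.npz",**c); cv2.imwrite(f"pics/{n}0.png",c["color"][:,:,::-1]); print(n,c["camera_matrix"].round(1).tolist(),c["T"].round(3).tolist())
print(manip.read_state())
E
```

```text
pics
scene [[466.7, 0.0, 321.0], [0.0, 466.7, 240.1], [0.0, 0.0, 1.0]] [[0.769, 0.369, -0.523, 1114.854], [0.64, -0.451, 0.623, -724.434], [-0.006, -0.813, -0.582, 697.042], [0.0, 0.0, 0.0, 1.0]]
top [[547.1, 0.0, 323.7], [0.0, 547.1, 232.0], [0.0, 0.0, 1.0]] [[-0.007, -0.996, 0.084, 408.533], [-1.0, 0.007, 0.0, -35.728], [-0.001, -0.084, -0.996, 1527.074], [0.0, 0.0, 0.0, 1.0]]
{'clock': 0.1, 'joints': array([-1.27959087e+00,  3.00384104e-01,  1.52149127e+00,  1.07104227e-05,
        1.32072210e+00, -6.66080232e-02]), 'qd': array([-0.0006661 , -0.00057332, -0.00221587,  0.00053309,  0.00045771,
       -0.00038237]), 'effort': array([-5.67161969e-04, -5.32639074e+01, -3.53286195e+01,  7.08807749e-02,
        2.34064437e-02, -5.41888471e-05]), 'eef_pos': array([ 192.55451014, -514.94665919,  204.97204785]), 'eef_rot': array([-3.14059075e+00, -7.72316257e-05,  3.57810788e-01]), 'wrist_force': array([ 0.26044414, -0.33406661, -0.91932995]), 'moment': array([-0.00717253, -0.03136743,  0.00487591]), 'finger_force': 0.0, 'finger_gap': 94.17935151913908}
```

View pics/top0.png

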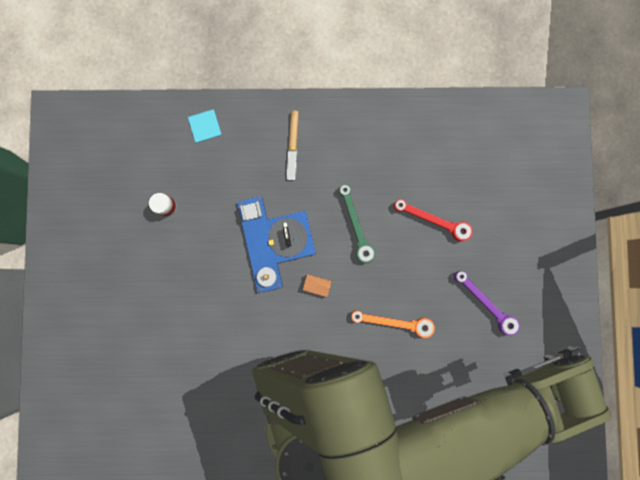

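View pics/scene0.png

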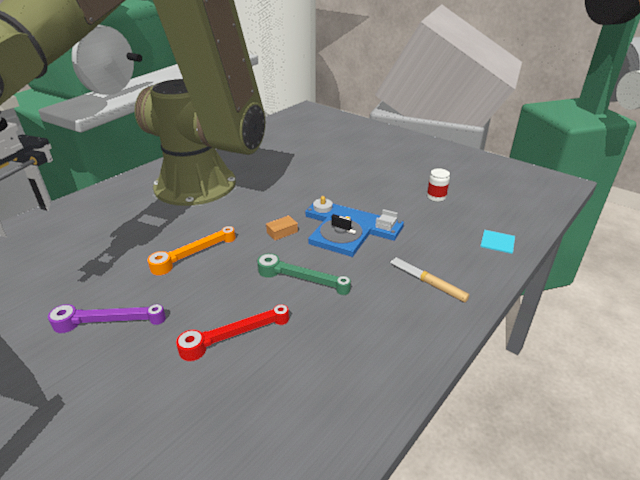

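The top view shows the fixture with spigot at about (266,276), saddle (250,210), knob (287,235) and yellow mark (271,242). In the scene view it sits around (350,220).

There are four lever shapes in the top view: green (366,254)-(345,190), red (462,231), orange (425,327) and purple (510,326). Only the green one fits the description. I'll confirm it in an enlarged crop.

```bash
cat > h.py <<'E'
import numpy as np,cv2
def load(n):
    d=np.load(n+".npz"); return {k:d[k] for k in d}
def ray(c,u,v,z):
    K,T=c["camera_matrix"],c["T"]; d=T[:3,:3]@np.linalg.inv(K)@[u,v,1]; o=T[:3,3]
    return o+d*(z-o[2])/d[2]
def proj(c,p):
    T=c["T"]; q=c["camera_matrix"]@(T[:3,:3].T@(np.array(p)-T[:3,3])); return q[:2]/q[2]
def blobs(c,lo,hi,box,amin=4):
    u0,v0,u1,v1=box; h=cv2.cvtColor(np.ascontiguousarray(c["color"]),cv2.COLOR_RGB2HSV)[v0:v1,u0:u1]
    m=cv2.inRange(h,np.array(lo),np.array(hi)); n,l,s,ce=cv2.connectedComponentsWithStats(m)
    return [(int(s[i,4]),(ce[i]+[u0,v0]).round(2).tolist(),s[i,:4].tolist()) for i in range(1,n) if s[i,4]>=amin],m
E
python3 - <<'E'
from h import *
t=load("top0");s=load("scene0")
a=cv2.resize(t["color"][175:300,230:385],None,fx=5,fy=4.8,interpolation=cv2.INTER_CUBIC)[:600]
b=cv2.resize(s["color"][185:305,250:410],None,fx=5,fy=5,interpolation=cv2.INTER_CUBIC)
cv2.imwrite("pics/ct.png",a[:,:,::-1]);cv2.imwrite("pics/cs.png",b[:,:,::-1])
for n,c,box in(("top",t,(230,175,385,300)),("scene",s,(250,185,410,305))):
    for nm,lo,hi in(("white",(0,0,150),(180,50,255)),("yellow",(18,110,110),(35,255,255)),("green",(65,70,20),(95,255,255)),("blue",(100,120,40),(125,255,255))):
        print(n,nm,blobs(c,lo,hi,box)[0])
E
```

```text
top white [(43, [291.0, 176.91], [57, 0, 9, 5]), (72, [344.82, 189.39], [110, 10, 11, 10]), (285, [250.65, 210.64], [10, 26, 22, 19]), (44, [285.3, 228.68], [53, 47, 5, 16]), (178, [365.66, 253.11], [128, 70, 16, 17]), (265, [266.2, 276.58], [27, 92, 19, 20])]
top yellow [(22, [270.91, 242.09], [39, 65, 5, 5]), (10, [265.6, 276.3], [34, 100, 4, 4])]
top green [(381, [355.09, 223.78], [114, 19, 24, 69])]
top blue [(2151, [269.27, 242.23], [8, 22, 77, 96])]
scene white [(195, [322.25, 205.3], [63, 13, 20, 15]), (310, [386.08, 219.3], [126, 24, 22, 22]), (20, [344.05, 217.4], [89, 31, 12, 4]), (28, [351.68, 230.93], [97, 44, 9, 5]), (153, [267.95, 259.23], [9, 69, 19, 12]), (156, [400.74, 263.79], [140, 72, 20, 16]), (74, [343.0, 279.78], [87, 91, 13, 9])]
scene yellow [(30, [322.5, 199.73], [71, 11, 4, 8]), (4, [347.5, 217.0], [96, 32, 4, 1])]
scene green [(1047, [302.83, 274.75], [7, 70, 94, 40]), (18, [267.83, 259.06], [15, 73, 7, 3]), (11, [342.91, 279.82], [91, 94, 5, 3])]
scene blue [(1780, [349.18, 228.75], [55, 19, 99, 53])]
```

View pics/ct.png

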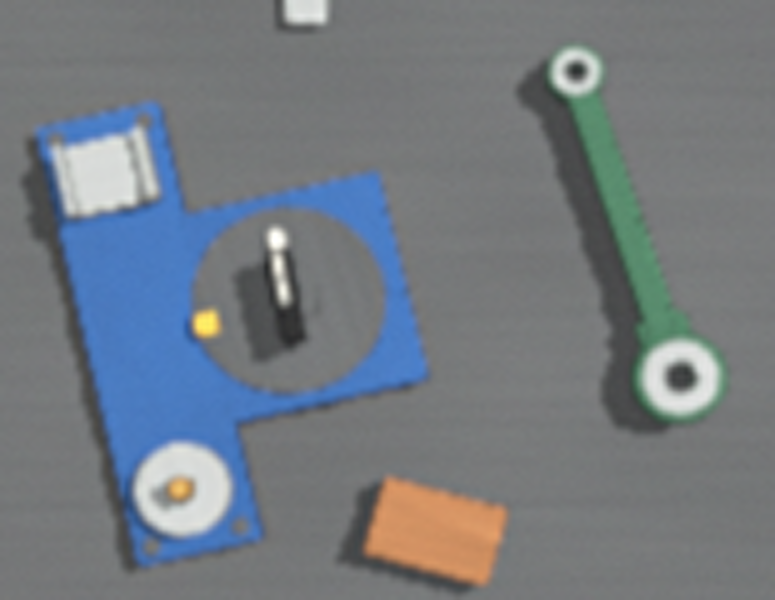

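View pics/cs.png

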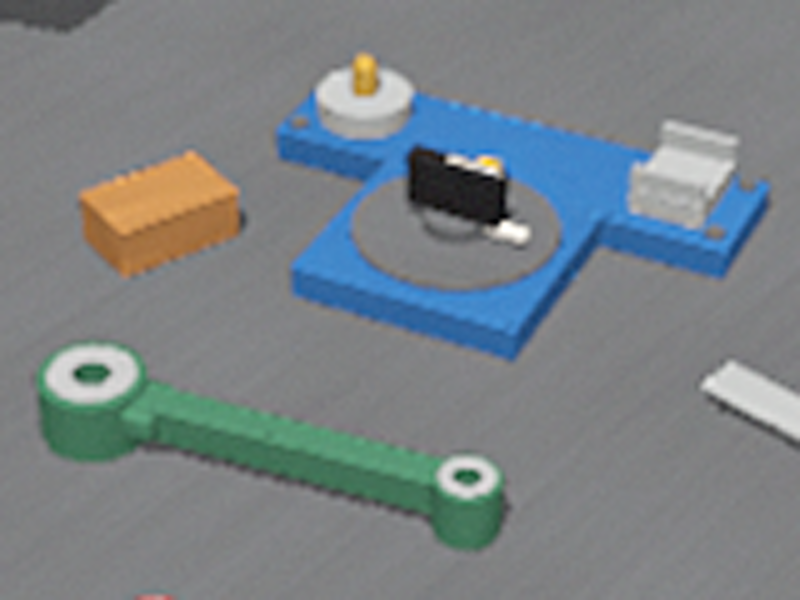

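The crops confirm it. There is one green lever with pale boss and eye faces, at crop (680,375) and (575,70). The knob bar and pointer are at (285,285) with the pointer end at (277,235), and the yellow mark is at (206,323). Next I'll turn these into positions.

```bash
python3 - <<'E'
from h import *
t=load("top0");s=load("scene0")
def tri(a,b):
    def od(c,p): d=c["T"][:3,:3]@np.linalg.inv(c["camera_matrix"])@[*p,1]; return c["T"][:3,3],d/np.linalg.norm(d)
    (o1,d1),(o2,d2)=od(t,a),od(s,b); A=np.c_[d1,-d2]; k=np.linalg.lstsq(A,o2-o1,rcond=None)[0]
    p,q=o1+d1*k[0],o2+d2*k[1]; return ((p+q)/2).round(1),np.linalg.norm(p-q).round(1)
P={}
for n,a,b,z in(("boss",(365.66,253.11),(267.95,259.23),33),("eye",(344.82,189.39),(343,279.78),30),("seat",(266.2,276.58),None,35),("pin",(265.6,276.3),(322.5,197),55),("mark",(270.91,242.09),None,32)):
    P[n]=ray(t,*a,z); print(n,P[n].round(1), tri(a,b) if b else "", ray(s,*b,z).round(1) if b else "")
print("lever len",np.linalg.norm((P["eye"]-P["boss"])[:2]))
# blue outline, z=20
_,m=blobs(t,(100,120,40),(125,255,255),(230,175,385,300))
c=max(cv2.findContours(m,0,2)[0],key=cv2.contourArea); h=cv2.convexHull(c).reshape(-1,2)+[230,175]
print("blue poly",(cv2.approxPolyDP(c,4,True).reshape(-1,2)+[230,175]).tolist())
# fit ring: dark disc inside blue -> use filled contour holes
for k in cv2.findContours(m,cv2.RETR_CCOMP,2)[0]:
    if 400<cv2.contourArea(k)<1500:
        (u,v),(w,hh),an=cv2.fitEllipse(k); print("hole",u+230,v+175,w,hh, ray(t,u+230,v+175,20).round(1))
for p in cv2.approxPolyDP(c,4,True).reshape(-1,2): print(ray(t,*(p+[230,175]),20).round(0)[:2],end=' ')
print()
# black bar
_,m=blobs(t,(0,0,0),(180,255,45),(270,215,305,255)); print(m[5:40:1,5:30].astype(bool).astype(int).tolist() if 0 else '')
import sys
print(blobs(t,(0,0,0),(180,255,40),(270,215,305,255))[0])
_,w=blobs(t,(0,0,150),(180,50,255),(275,215,300,245)); print([(int(r)+215,(np.flatnonzero(w[r]).mean()+275).round(1),int((w[r]>0).sum())) for r in range(30) if w[r].any()])
print(t["color"][218:250,278:296].sum(2)//3)
E
```

```text
boss [ 476.5 -149.9   33. ] (array([ 475.3, -151. ,   35. ]), np.float64(3.4)) [ 472.2 -150.5   33. ]
eye [653.2 -94.9  30. ] (array([651.5, -96. ,  32.1]), np.float64(3.6)) [648.8 -95.4  30. ]
seat [414.5 121.4  35. ]  
pin [415.1 120.9  55. ] (array([414.1, 119.9,  55.2]), np.float64(2.8)) [412.9 119.1  55. ]
mark [508.5 109.   32. ]  
lever len 185.089438450903
blue poly [[261, 197], [238, 202], [258, 292], [281, 286], [278, 262], [314, 253], [305, 212], [268, 220]]
hole 287.19173431396484 237.1304054260254 40.52700424194336 40.84928894042969 [522.8  65.2  20. ]
hole 250.84556579589844 209.59452438354492 22.17559814453125 26.890060424804688 [600. 166.  20.]
[635. 138.] [622. 202.] [373. 145.] [389.  82.] [454.  91.] [478.  -9.] [592.  16.] [571. 118.] 

[]
[(222, np.float64(284.5), 2), (223, np.float64(284.5), 4), (224, np.float64(285.0), 5), (225, np.float64(285.0), 5), (226, np.float64(285.0), 3), (227, np.float64(285.0), 1), (228, np.float64(285.0), 3), (229, np.float64(285.0), 3), (230, np.float64(285.5), 2), (231, np.float64(285.5), 2), (232, np.float64(285.5), 2), (233, np.f
[... 1835 characters left out ...]
 87 111 112 111 117 123]
 [ 96  80  78  80  81  81  77  56  47  51  53  50  78 108 118 118 120 122]
 [106  84  79  79  80  83  77  61  49  52  54  54  75 111 121 121 119 120]
 [114  91  79  79  79  82  78  64  50  51  53  54  68 109 123 124 121 120]
 [117  94  79  77  81  81  79  67  50  48  53  49  57 100 120 124 121 120]
 [116  94  80  79  80  82  81  73  54  45  44  48  59  95 116 123 123 120]
 [119 106  86  78  80  81  81  80  67  52  52  72  92 108 122 123 123 122]
 [120 115  92  78  79  80  80  81  80  73  78 100 115 120 123 124 122 122]
 [119 115  94  78  76  78  83  90  99 103 105 116 121 123 124 122 122 121]
 [118 116  96  83  80  86  98 106 116 119 121 122 121 122 123 123 124 123]]
```

```bash
cat >> h.py <<'E'
def goto(x,y,z,yaw):
    """units to type: shift first (tool axes as they stand), then the turn"""
    from cell import manip; from scipy.spatial.transform import Rotation as Ro
    s=manip.read_state(); R=Ro.from_euler("xyz",s["eef_rot"]); G=Ro.from_euler("xyz",[np.pi,0,yaw])
    print("shift",(R.inv().apply(np.array([x,y,z])-s["eef_pos"])/40).round(3),"turn",((R.inv()*G).as_rotvec()/np.pi).round(4),"j6",s["joints"][5].round(2),"t",round(s["clock"],2),"F",s["wrist_force"].round(1),"M",s["moment"].round(2),"gap",s["finger_gap"].round(1),s["finger_force"])
E
python3 - <<'E'
from h import *
t=load("top0")
a=ray(t,285,228,62);b=ray(t,286.5,237,62);d=a-b;print("stripe psi",np.arctan2(d[1],d[0]))
tip=ray(t,284.8,224.3,29);print("tip blob",tip)
# black bar centroid by intensity (bar footprint incl. white stripe): rows/cols
g=t["color"].mean(2)[226:248,280:292]
print("sad",ray(t,250.65,210.64,38))
pin=np.array([414.7,121.2]);ax=np.array([522.6,65.5]);v=ax-pin
print("theta",np.arctan2(v[1],v[0])-np.arctan2(-80,92.5),np.linalg.norm(v))
v=ray(t,250.65,210.64,38)[:2]-pin;print(np.arctan2(v[1],v[0]),np.linalg.norm(v))
v=tip[:2]-ax;print("tip",np.arctan2(v[1],v[0]),np.linalg.norm(v)); v=ray(t,270.91,242.09,32)[:2]-ax;print("mark",np.arctan2(v[1],v[0]),np.linalg.norm(v))
goto(521.5,65,205,.17)
E
python3 -m creep '0.64 -0.535 0 0 0 0;0.64 -0.535 0 0 0 0;0.64 -0.535 0 0 0 0;0.64 -0.535 0 0 0 0;0.64 -0.535 0 0 0 0;0.64 -0.535 0 0 0 0;0.64 -0.535 0 0 0 0;0.64 -0.535 0 0 0 0;0.64 -0.535 0 0 0 0;0.64 -0.535 0 0 0 0;0.64 -0.535 0 0 0 0;0.64 -0.535 0 0 0 0;0.64 -0.535 0 0 0 0;0.64 -0.535 0 0 0 0;0.64 -0.535 0 0 0 0;0.64 -0.535 0 0 0 0;0.64 -0.535 0 0 0 0;0.64 -0.535 0 0 0 0;0.64 -0.535 0 0 0 0;0.64 -0.535 0 0 0 0' 0.5 10
```

```text
stripe psi 0.16349711230374764
tip blob [557.51606791  71.15978459  29.        ]
sad [594.88006878 164.08755876  38.        ]
theta 0.23652259352737703 121.42857983193251
0.23367774925582624 185.2139300467527
tip 0.16069910036123392 35.37181023875097
mark 1.8835214965156395 45.73915494135187
clock: 2.6
eef_pos: [522.6, 66.1, 205.2]
eef_rot: [-3.141, 0.001, 0.358]
wrist_force: [-0.7, -1.2, -0.3]
finger_gap: 47.0
finger_force: 0.0Traceback (most recent call last):
  File "<stdin>", line 12, in <module>
  File "h.py", line 17, in goto
    print("shift",(R.inv().apply(np.array([x,y,z])-s["eef_pos"])/40).round(3),"turn",((R.inv()*G).as_rotvec()/np.pi).round(4),"j6",s["joints"][5].round(2),"t",round(s["clock"],2),"F",s["wrist_force"].round(1),"M",s["moment"].round(2),"gap",s["finger_gap"].round(1),s["finger_force"])
                                                                                                                                                                                                                                                ^^^^^^^^^^^^^^^^^^^^^
AttributeError: 'float' object has no attribute 'round'
```

```bash
sed -i 's/s\["finger_gap"\].round(1)/round(float(s["finger_gap"]),1)/' h.py
python3 -m creep '-0.038 0.01 0 0 0 0.0312;0 0 0 0 0 0.0312;0 0 0.6 0 0 0;0 0 0.6 0 0 0;0 0 0.6 0 0 0;0 0 0.6 0 0 0;0 0 0.6 0 0 0;0 0 0.18 0 0 0;0 0 0 0 0 0;0 0 0 0 0 0'
python3 - <<'E'
from h import *
from cell import manip
goto(521.3,65.2,38,.162)
for n in("scene","top"):
    c=manip.camera(n); np.savez(n+"1.npz",**c)
    u,v=proj(c,manip.read_state()["eef_pos"]).round().astype(int); print(n,u,v)
    im=np.ascontiguousarray(c["color"][v-50:v+50,u-66:u+67,::-1]); cv2.imwrite(f"{n}1.png",cv2.resize(im,(400,300)))
cv2.imwrite("pics/m1.png",np.hstack([cv2.imread("scene1.png"),cv2.imread("top1.png")]))
E
```

```text
clock: 3.85
eef_pos: [521.5, 64.2, 79.2]
eef_rot: [3.141, -0.001, 0.162]
wrist_force: [0.3, -0.1, 0.5]
finger_gap: 46.9
finger_force: 0.0
shift [-1.000e-03 -2.600e-02  1.029e+00] turn [ 0.     -0.0004 -0.0001] j6 1.46 t 3.85 F [ 0.3 -0.1  0.5] M [-0.01  0.04 -0.04] gap 46.9 0.0
scene 342 211
top 286 236
```

View pics/m1.png

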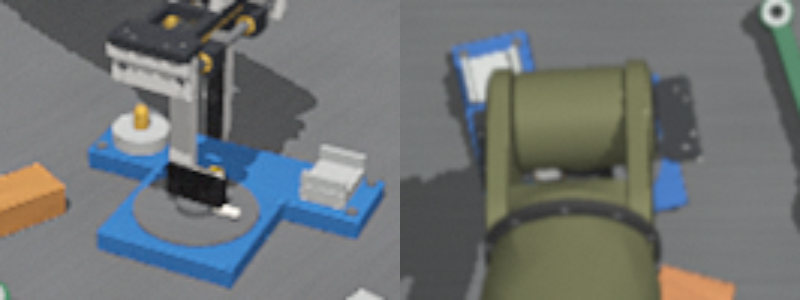

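The left half (scene) shows the open fingers at (183,165) and (220,140), either side of the bar at (197,185), with the TCP projected at (200,150) between them. The top view is blocked by the arm. I'll lower and pinch.

```bash
python3 -m creep '0 0 0.4 0 0 0;0 0 0.4 0 0 0;0 0 0.23 0 0 0;0 0 0 0 0 0;0 0 0 0 0 0'
python3 -m creep '0 0 0 0 0 0;0 0 0 0 0 0;0 0 0 0 0 0;0 0 0 0 0 0;0 0 0 0 0 0;0 0 0 0 0 0' 1 8
python3 -c "
from h import *
goto(521.3,65.2,38,.162)"
```

```text
clock: 4.58
eef_pos: [521.2, 64.1, 37.3]
eef_rot: [3.142, -0.0, 0.162]
wrist_force: [0.2, -0.6, 0.1]
finger_gap: 47.3
finger_force: 0.0
clock: 5.32
eef_pos: [521.2, 63.7, 37.2]
eef_rot: [3.141, -0.0, 0.162]
wrist_force: [-0.7, -5.2, 1.0]
finger_gap: 13.0
finger_force: 8.0
shift [ 0.01  -0.036 -0.021] turn [ 0.0002 -0.0001 -0.0001] j6 1.46 t 5.33 F [-0.7 -5.2  1. ] M [-0.98 -0.11  0.05] gap 13.0 7.974758595228195
```

```bash
python3 -m creep '0 0.02 0 0 0 0;0 0 0 0 0 0'
python3 -m creep '0 0 0 0 0 -0.04;0 0 0 0 0 -0.04;0 0 0 0 0 -0.04;0 0 0 0 0 -0.04;0 0 0 0 0 -0.04;0 0 0 0 0 -0.04;0 0 0 0 0 -0.04;0 0 0 0 0 0;0 0 0 0 0 0'
python3 -c "
from h import *
goto(521.3,65.2,38,1.884)"
```

```text
clock: 5.58
eef_pos: [521.1, 63.6, 37.1]
eef_rot: [-3.141, -0.0, 0.162]
wrist_force: [-1.1, 1.0, 1.6]
finger_gap: 13.2
finger_force: 8.0
clock: 6.7
eef_pos: [520.3, 64.8, 37.1]
eef_rot: [-3.139, -0.001, 1.042]
wrist_force: [-6.9, 11.0, 7.3]
finger_gap: 13.1
finger_force: 8.0
shift [ 0.022  0.015 -0.022] turn [-0.0007 -0.0006 -0.2681] j6 0.58 t 6.7 F [-6.9 11.   7.3] M [1.99 1.26 0.03] gap 13.1 7.996127866208553
```

```bash
python3 -m creep '0.01 -0.035 0 0 0 0;0 0 0 0 0 -0.04;0 0 0 0 0 -0.04;0 0 0 0 0 -0.04;0 0 0 0 0 0'
python3 -m creep '0 -0.01 0 0 0 -0.04;0 0 0 0 0 -0.04;0 0 0 0 0 -0.04;0 0 0 0 0 -0.028;0 0 0 0 0 0;0 0 0 0 0 0'
python3 - <<'E'
from h import *
from cell import manip
goto(521.3,65.2,38,1.884)
c=manip.camera("scene"); np.savez("scene2.npz",**c)
u,v=342,215
cv2.imwrite("pics/m2.png",cv2.resize(np.ascontiguousarray(c["color"][v-30:v+30,u-40:u+40,::-1]),(800,600),interpolation=2))
E
```

```text
clock: 7.32
eef_pos: [519.6, 65.1, 37.1]
eef_rot: [-3.14, -0.001, 1.42]
wrist_force: [-4.6, 5.5, 5.9]
finger_gap: 13.3
finger_force: 8.0
clock: 8.07
eef_pos: [518.8, 65.0, 37.1]
eef_rot: [-3.14, -0.001, 1.884]
wrist_force: [-8.6, 5.1, 8.5]
finger_gap: 12.9
finger_force: 8.0
shift [-0.015  0.061 -0.023] turn [-0.0006 -0.0004 -0.0001] j6 -0.26 t 8.07 F [-8.6  5.1  8.5] M [0.82 1.48 0.  ] gap 12.9 7.997921258211136
```

View pics/m2.png

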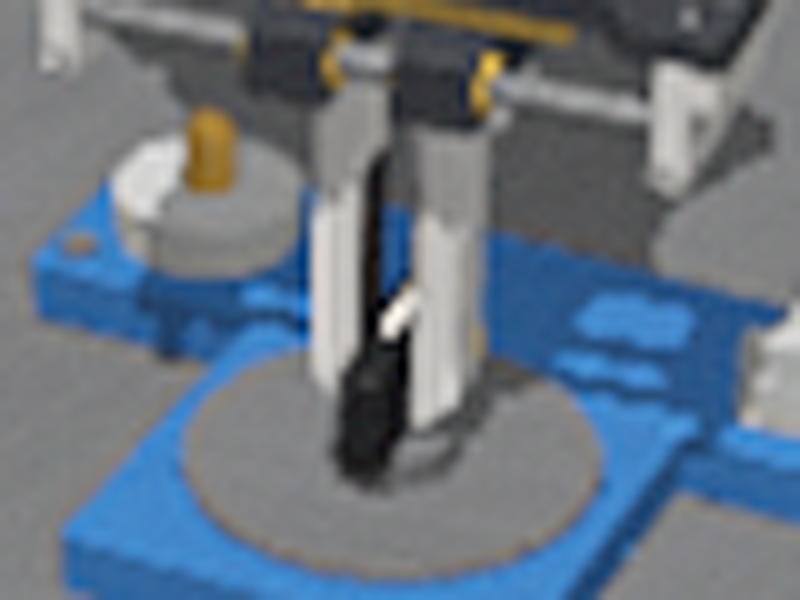

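The scene crop shows the bar turned, with the stripe at (400,310) pointing away from the camera, towards the mark behind the right finger. I'll relieve the side force, let go, lift, move aside towards the lever, and measure from the top view.

True positions come out about 4 mm lower in x than the top view gives, and they agree with the scene view.

```bash
python3 -m creep '0 -0.025 0 0 0 0;0 0 0 0 0 0'
python3 -m creep '0 0 0 0 0 0;0 0 0 0 0 0;0 0 0 0 0 0;0 0 0 0 0 0;0 0 -0.5 0 0 0;0 0 -0.8 0 0 0;0 0 -0.8 0 0 0;0 0 -0.8 0 0 0' 0.55
python3 -c "
from h import *
goto(545,-135,150,1.87)"
```

```text
clock: 8.38
eef_pos: [518.7, 65.0, 37.1]
eef_rot: [3.141, -0.001, 1.883]
wrist_force: [-0.7, 7.7, 1.8]
finger_gap: 13.3
finger_force: 8.0
clock: 9.38
eef_pos: [518.7, 64.1, 154.1]
eef_rot: [-3.142, -0.0, 1.883]
wrist_force: [-0.2, 0.7, -0.4]
finger_gap: 42.5
finger_force: 0.0
shift [-4.939 -0.904  0.102] turn [-0.     -0.      0.0042] j6 -0.26 t 9.38 F [-0.2  0.7 -0.4] M [-0.02 -0.16 -0.05] gap 42.5 0.0
```

```bash
python3 -m creep '-0.596 -0.155 0 0 0 0;-0.596 -0.155 0 0 0 0;-0.596 -0.155 0 0 0 0;-0.596 -0.155 0 0 0 0;-0.596 -0.155 0 0 0 0;-0.596 -0.155 0 0 0 0;-0.596 -0.155 0 0 0 0;-0.596 -0.155 0 0 0 0;0 0 0 0 0 0.0503;0 0 0 0 0 0.0503;0 0 0 0 0 0.0503;0 0 0 0 0 0.0503;0 0 0 0 0 0.0503;0 0 0 0 0 0.0503;0 0 0 0 0 0.0503;0 0 0 0 0 0.0503;0 0 0 0 0 0.0503;0 0 0 0 0 0.0503' 
python3 - <<'E'
from h import *
from cell import manip
goto(529.8,-132.6,150,.302)
t=manip.camera("top"); np.savez("top3.npz",**t);s=manip.camera("scene"); np.savez("scene3.npz",**s)
for n,lo,hi in(("white",(0,0,150),(180,50,255)),("yellow",(18,110,110),(35,255,255))): print(n,blobs(t,lo,hi,(255,205,320,260))[0],blobs(s,lo,hi,(315,190,380,245))[0])
print(blobs(t,(65,70,20),(95,255,255),(325,170,390,275))[0])
a=cv2.resize(t["color"][222:252,262:302],(400,300),interpolation=2);b=cv2.resize(s["color"][195:240,315:375],(400,300),interpolation=2)
cv2.imwrite("pics/m3.png",np.hstack([a,b])[:,:,::-1])
E
```

```text
clock: 11.62
eef_pos: [530.2, -132.6, 153.0]
eef_rot: [-3.142, 0.0, 0.298]
wrist_force: [-0.3, 0.3, -0.3]
finger_gap: 42.7
finger_force: 0.0
shift [-0.009 -0.003  0.075] turn [-0.      0.     -0.0013] j6 0.96 t 11.62 F [-0.3  0.3 -0.3] M [0.03 0.02 0.  ] gap 42.7 0.0
white [(69, [257.38, 210.77], [0, 0, 7, 13]), (23, [282.57, 237.13], [23, 30, 10, 5]), (8, [274.88, 240.88], [19, 35, 3, 3])] [(46, [317.57, 202.59], [0, 9, 7, 8]), (16, [341.88, 215.06], [25, 22, 5, 7]), (38, [377.58, 222.5], [61, 28, 4, 10])]
yellow [(22, [270.91, 242.23], [14, 35, 5, 5])] [(32, [322.34, 199.59], [5, 6, 5, 8]), (14, [347.79, 218.57], [31, 27, 4, 5])]
[(12, [344.5, 196.33], [17, 25, 5, 4]), (20, [364.05, 241.0], [36, 69, 7, 5])]
```

View pics/m3.png

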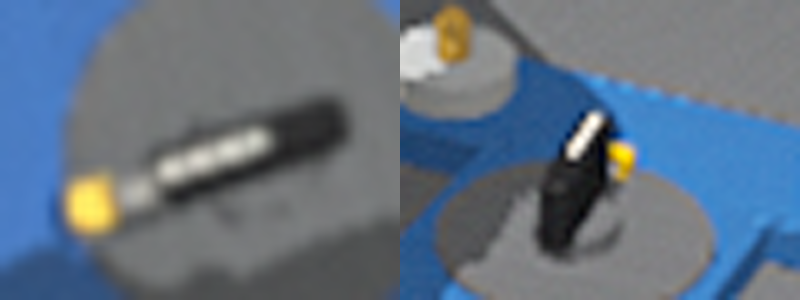

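The left crop (top) shows the pointer at (135,192) running straight into the mark at (90,205). The bar's slope is 17.2°, the same as axis-to-mark, so the knob is set. Now for the lever.

```bash
python3 -m creep '0 0 0.6 0 0 -0.0013;0 0 0.6 0 0 0;0 0 0.6 0 0 0;0 0 0.6 0 0 0;0 0 0.6 0 0 0;0 0 0.4 0 0 0;0 0 0.15 0 0 0;0 0 0.1 0 0 0;0 0 0 0 0 0;0 0 0 0 0 0'
python3 -m creep '0 0 0 0 0 0;0 0 0 0 0 0;0 0 0 0 0 0;0 0 0 0 0 0;0 0 0 0 0 0;0 0 0 0 0 0' 1 35
python3 -c "
from h import *
goto(529.8,-132.6,5,.302)"
```

```text
clock: 12.98
eef_pos: [530.5, -132.7, 7.6]
eef_rot: [3.141, -0.001, 0.307]
wrist_force: [0.2, -0.2, 1.1]
finger_gap: 42.6
finger_force: 0.0
clock: 13.72
eef_pos: [530.3, -132.7, 7.2]
eef_rot: [3.141, -0.0, 0.307]
wrist_force: [-0.2, -0.1, 2.1]
finger_gap: 17.9
finger_force: 35.0
shift [-0.012 -0.005  0.054] turn [ 0.     -0.      0.0016] j6 0.95 t 13.72 F [-0.2 -0.1  2.1] M [-0.15  0.05 -0.09] gap 17.9 35.00025987625122
```

```bash
python3 -m creep '0 0 -0.2 0 0 0;0 0 -0.4 0 0 0;0 0 -0.5 0 0 0;0 0 -0.5 0 0 0;0 0 -0.5 0 0 0;0 0 -0.4 0 0 0;0 0 -0.2 0 0 0;0 0 0 0 0 0;0 0 0 0 0 0'
python3 - <<'E'
from h import *
from cell import manip
goto(529.8,-132.6,112.2,.236)
z=manip.read_state()["eef_pos"][2]-7.2
for n in("top","scene"):
    c=manip.camera(n); np.savez(n+"4.npz",**c)
    b=proj(c,[473,-150.5,z+33]);e=proj(c,[649.5,-95.4,z+30]); print(n,b.round(),e.round())
    for p,hh in((b,33),(e,30)):
        u,v=p.round().astype(int); bl=blobs(c,(0,0,150),(180,50,255),(u-18,v-18,u+18,v+18),20)[0]
        for x in bl: print(hh,x,ray(c,*x[1],z+hh).round(1))
E
```

```text
clock: 14.85
eef_pos: [529.9, -132.5, 114.4]
eef_rot: [-3.141, 0.001, 0.307]
wrist_force: [-0.6, 0.0, -4.1]
finger_gap: 18.1
finger_force: 35.0
shift [-0.004  0.002  0.054] turn [-0.0002  0.0003  0.0227] j6 0.95 t 14.85 F [-0.6  0.  -4.1] M [-0.02  0.02  0.03] gap 18.1 34.99678194522858
top [369. 253.] [347. 184.]
33 (22, [355.5, 237.18], [1, 0, 9, 5]) [ 512.3 -116.5  140.2]
30 (81, [345.98, 182.99], [12, 12, 11, 11]) [652.3 -93.8 137.2]
scene [265. 221.] [344. 240.]
33 (428, [266.65, 214.04], [5, 0, 31, 23]) [ 457.4 -129.   140.2]
30 (75, [344.16, 239.52], [12, 14, 13, 8]) [647.7 -93.8 137.2]
```

```bash
python3 -m creep '0.042 -0.2 0 0 0 0;0.042 -0.4 0 0 0 0;0.042 -0.54 0 0 0 0;0.042 -0.54 0 0 0 0;0.042 -0.54 0 0 0 0;0.042 -0.54 0 0 0 0;0.042 -0.54 0 0 0 0;0.042 -0.54 0 0 0 0;0.042 -0.54 0 0 0 0;0.042 -0.54 0 0 0 0;0.042 -0.54 0 0 0 0;0.042 -0.54 0 0 0 0;0.042 -0.5 0 0 0 0;0.042 -0.32 0 0 0 0;0 0 0.03 0 0 0.01;0 0 0 0 0 0.0127;0 0 0 0 0 0;0 0 0 0 0 0'
cat > chk.py <<'E'
from h import *
from cell import manip
import sys
goto(470.1,134.7,112.2,.236)
z=manip.read_state()["eef_pos"][2]-7.2
for n,off in(("top",(4.2,.7)),("scene",(0,0))):
    c=manip.camera(n); np.savez(n+"5.npz",**c); vis=c["color"].copy()
    for P,hh in(([411,120.5],33),([591,163.8],30)):
        u,v=proj(c,[P[0]+off[0],P[1]+off[1],z+hh]).round().astype(int); print(n,u,v,hh)
        for x in blobs(c,(0,0,150),(180,50,255),(u-18,v-18,u+18,v+18),20)[0]: print("  ",x,ray(c,*x[1],z+hh).round(1))
    cv2.imwrite(n+"5.png",cv2.resize(np.ascontiguousarray(vis[150:300,210:410,::-1] if n=="top" else vis[120:270,270:470,::-1]),(400,300)))
cv2.imwrite(sys.argv[1],np.hstack([cv2.imread("scene5.png"),cv2.imread("top5.png")]))
E
python3 chk.py pics/m5.png
```

```text
clock: 17.2
eef_pos: [470.2, 134.3, 113.8]
eef_rot: [3.142, 0.0, 0.236]
wrist_force: [0.3, 0.4, -3.3]
finger_gap: 17.7
finger_force: 35.0
shift [ 0.    -0.011  0.041] turn [ 0.      0.     -0.0001] j6 1.54 t 17.2 F [ 0.3  0.4 -3.3] M [ 0.03 -0.01 -0.  ] gap 17.7 34.99685525894165
top 262 276 33
top 245 206 30
   (88, [245.3, 205.94], [13, 13, 11, 11]) [594.8 164.6 136.6]
   (123, [255.88, 209.91], [24, 13, 11, 17]) [584.3 137.5 136.6]
scene 322 168 33
   (51, [331.08, 151.25], [15, 0, 21, 5]) [363.3 217.2 139.6]
   (121, [328.78, 157.03], [14, 2, 22, 11]) [381.5 184.5 139.6]
   (93, [322.19, 168.18], [11, 14, 16, 9]) [410.1 121.8 139.6]
scene 389 184 30
   (48, [389.81, 184.29], [14, 16, 11, 6]) [591.6 164.7 136.6]
```

View pics/m5.png

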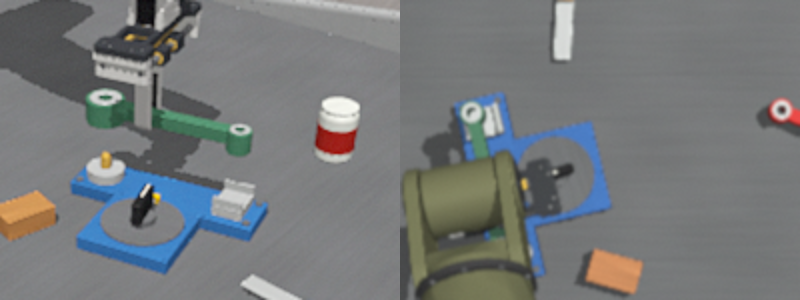

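The left half (scene) shows the lever held level, boss at (103,97) above the spigot at (106,165) and eye at (238,132) above the saddle at (235,195). In the top view the eye is over the saddle within 1 mm. I'll trim the height and check the spigot in the scene view.

```bash
python3 -m creep '0 0 0.035 0 0 0;0 0 0 0 0 0;0 0 0 0 0 0;0 0 0 0 0 0'
python3 - <<'E'
from h import *
from cell import manip
c=load("scene0");d=load("scene5")
y=blobs(c,(15,100,100),(35,255,255),(312,188,332,210))[0];print(y)
for z in(44,46,48): print(z,ray(c,*y[0][1],z).round(1))
y,m=blobs(d,(65,70,20),(95,255,255),(300,150,410,205),30);print(y)
# boss and eye outer outlines: fit pale ring ellipse
for box,z in(((308,157,338,180),139.6),((380,175,400,194),136.6)):
    _,m=blobs(d,(0,0,150),(180,50,255),box); k=max(cv2.findContours(m,0,1)[0],key=cv2.contourArea); (u,v),ax,an=cv2.fitEllipse(k); print((u+box[0],v+box[1]),ax,ray(d,u+box[0],v+box[1],z).round(1))
for box in((308,190,335,215),):
    _,m=blobs(c,(0,0,150),(180,50,255),box); print(blobs(c,(0,0,150),(180,50,255),box)[0])
t=load("top5")
print(blobs(t,(18,110,110),(35,255,255),(262,232,290,250),3)[0],blobs(load("scene5"),(18,110,110),(35,255,255),(335,205,360,230),3)[0])
goto(470.1,134.7,112.2,.236)
s=manip.read_state();print(s["eef_pos"],s["eef_rot"],s["qd"])
E
```

```text
clock: 17.8
eef_pos: [470.2, 134.6, 112.5]
eef_rot: [-3.142, -0.0, 0.236]
wrist_force: [0.0, 0.2, -3.8]
finger_gap: 18.1
finger_force: 35.0
[(32, [322.53, 199.66], [9, 8, 5, 8])]
44 [410.1 122.6  44. ]
46 [412.3 120.   46. ]
48 [414.4 117.4  48. ]
[(270, [324.11, 176.3], [13, 16, 24, 18]), (497, [370.31, 184.5], [46, 23, 50, 25])]
(322.1184959411621, 168.24026775360107) (7.546728134155273, 15.077163696289062) [410.1 121.5 139.6]
(389.7612247467041, 184.31527996063232) (5.2185821533203125, 10.355377197265625) [591.6 164.6 136.6]
[(195, [322.25, 205.3], [5, 8, 20, 15])]
[(17, [271.59, 241.65], [8, 7, 4, 6])] [(15, [347.73, 218.6], [11, 12, 4, 5])]
shift [-0.001 -0.004  0.007] turn [-0. -0. -0.] j6 1.54 t 17.8 F [ 0.   0.2 -3.8] M [-0.01  0.04 -0.04] gap 18.1 34.9968945980072
[470.17622597 134.55723146 112.4682732 ] [-3.14158652e+00 -3.38289096e-05  2.35916657e-01] [ 0.00089121  0.00030893 -0.00057834  0.000355   -0.0001806   0.00012563]
```

```bash
python3 -c "
from cell import manip
print(manip.sign_off())"
```

```text
the job is handed in; nothing more can be done
None
```

Job handed in at 17.8 s, verdict not shown: the pointer stands at the yellow mark, which I measured at about 1.65 rad from the fixture's +x (not the stated 0.55–1.1; I followed the image), and the green lever is held level and still about 50 mm above the spigot, boss and eye centred over spigot and saddle to within about 2 mm, with no contact seen between lever and fixture and the knife, can and offcut never approached.

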